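Float the optical table

ROBOT

A 7-joint arm with a two-finger parallel gripper is mounted at the origin on the work surface. World frame = base frame: x ahead of the robot, y to its left, z up, the work surface at z = 0. Lengths are in mm, angles in rad, forces in N, time in s.
With the tool pointing down it reaches from about 375 to 925 mm from the base axis. Payload 3.1 kg.
Tool frame: the origin (TCP) lies on the front face of the gripper's body, between the roots of the fingers; the fingertips stand 73 mm ahead of it and the grasp point (between the pads) lies 54 mm ahead of it (r.finger_overhang is the distance from the TCP to the fingertips, in mm); z points along the fingers, y is the line along which they close (so a half turn about z gives the same grasp; the last joint's range is limited). The gripper opens to 85 mm and grips with 20 to 120 N. Pads are 22 mm wide; open, the fingers measure 114 mm over their backs; the gripper's body (76 mm by 85 mm) begins 54 mm behind the grasp point. The pads swing forward as they close: fully open they stand 13 mm farther back than shut.
Start: joints at [1.078, 0.383, 0.044, 1.598, -0.018, 1.161, -0.05], TCP at [250.023, -599.994, 303.869] pointing down, gripper open.
Joint ranges: [-2.61, 2.61], [-0.41, 2.15], [-1.48, 1.57], [0, 2.5], [-1.57, 4.71], [0.05, 1.97], [-2.85, 2.85]. Speed limits (rad/s): [2.79, 2.79, 3.14, 3.14, 3.14, 3.14, 3.14].

INTERFACE

Orientations are given as a unit quaternion [w, x, y, z].
In Python, from cell import r gives the robot as it stands.
- The arm moves only by the tool move_arm, never from a script. Its argument "targets" is a list of rows, each a list of 7 numbers: the gripper's target within -1 to 1 (fully open at 1, half-way at 0, shut at -1), then the shift along the tool's x, y, z normalised to -1 to 1, where 1 is 50 cm, then the turn, a rotation vector about the tool's x, y, z normalised to -1 to 1, where 1 is 30 degrees. A call has 1 to 8 rows; each row is the pose to reach, as a shift and turn from the pose commanded when the call began, along the tool's axes at that moment; what a row does not reach only later rows make up. A row lasts 1/8 s, in which the tool goes at most 62.5 mm and 10.7 degrees, less where a joint would pass 70% of its speed; a pose out of reach is approached as far as the arm can. A call with a number of a shift or a turn outside -1 to 1 is refused whole. A call with a gripper value outside its range is refused whole. The fingers move at their own pace and stop on an object; "squeeze" is the grip in N (left out, the last holds). Time passes only in rows, so rows that repeat a pose let the fingers close. It gives the time, the measured TCP pose, the force, the opening and the grip force at its end, in the units of the state.
- r.sense(): the state, without advancing time (a new reading comes with each control period).
- r.capture(name): name is "side" or "top"; returns a dict with "color" (400x640x3 uint8, red, green, blue), "range_z" (400x640 float32, mm along the optical axis (not along the pixel's ray), 0 where there is no reading), "vertical_fov" (degrees; the focal length in pixels is half the picture's height over the tangent of half this angle, whatever the lens; pixels are square), "cx", "cy" (the principal point, pixels), "cam_to_world" (4x4, takes a point from camera to world coordinates). Camera axes: x right, y up, looking along -z (the intrinsics and any distortion apply to the point x, -y, -z); pixel columns grow to the right and rows downward; lengths in mm; the calibration is good to about 2 mm. A picture is of the moment at which its call begins.
- r.sign_off(): hands the job in; it is judged then, once.
The state is a dict: "clock": time; "joints": joint angles; "dq": joint speeds; "effort": joint torques, N m; "position": TCP position; "eef_rot": TCP orientation; "ft_force": force on the tool from outside, world axes, zero at the start; "ft_torque": the same for the moment, N m; "finger_gap": finger opening in mm; "grasp_force": force on a finger pad.
Only numpy, scipy, OpenCV 4.12 (cv2) and the standard library are available. Lean on these libraries where they do the work, as an engineer would, in place of code of your own. Each camera call takes 0.05 s, during which the arm holds its last target. There are 200 camera calls.

TASK

Put the optical table on air. First arm the air unit: press the roller of the roller-lever switch down just until it clicks, without overtravel, and let it spring back. Then push the unit's T-handled lever away from the robot, past its stiff detent, until it drops into the float notch, without ramming it against its end or striking the rail above, and let go; leave everything else where it stands.

Things in the scene. Friction and masses are not known exactly. Their poses are not given: they have to be found in the camera images.
- air_unit: The air unit: grey valve block on an aluminium base plate 150 x 400 x 8 mm, fixed to the table. Origin on the table surface, straight below the lever's pivot; z up, x is the direction in which the lever is pushed (roughly away from the robot), y is along the pivot axis.
- pivot (a point): Centre of the lever's pivot axis, 60 mm above the table, axis along the unit's y. Around it are two steel discs of 36 mm radius (the gate), so the lever stands clear above 100 mm.
- handle (a point): Centre of the lever's black T handle: a bar 20 mm in diameter and 70 mm long along the unit's y, on a 12 mm steel stem, 115 mm from the pivot. It swings about the pivot in the unit's x-z plane; at its height nothing stands within 150 mm to either side (the rail's posts).
- lever (a joint): Lever angle in rad in its gate, 0 at first, growing as pushed away (+x). Light friction (1 N at the handle) up to about 0.25; then stiffer, up to about 15 N at the handle near 0.4; from the crest at 0.60 it jumps ahead by itself to the float notch at 0.80, which is also its hard end, and stays there. Let go before 0.60, it falls back.
- gate (a joint): Tilt of the clamped gate (two steel discs at the pivot, carrying the notches) in rad, different on every unit, -0.15 to 0.15, positive away from the robot; fixed in use. At lever angle a the lever leans from upright towards the unit's +x by a - 0.20 + this tilt, so by 0.45 to 0.75 at the notch.
- rail: Black optical rail over the lever, part of the unit, same origin and axes: a bar 45 mm deep, 420 mm long along y, 275 to 320 mm above the table, its near face 20 mm to the +x side of the pivot, on two posts 34 mm thick at 43 mm to +x and 170 mm to either side. It overhangs the end of the handle's path: the gripper must lean back towards the robot to push the lever home.
- rail_edge (a point): Middle of the rail's near lower edge.
- switch_stand: Roller-lever switch on a small stand fixed to the table at the left or right of the air unit: aluminium foot 75 x 60 mm, black switch body 52 x 18 x 34 mm clamped to it at differing heights, its top 58 to 82 mm above the table. Origin at the table under the foot's centre; its x runs along the roller arm from hinge to roller, z up.
- roller_top (a point): Top of the small white roller (14 mm diameter, 10 mm wide) at the end of the sprung steel arm, 82 to 106 mm above the table at rest, 24 mm above the switch body; the arm's hinge is 34 mm to the -x side in the stand's frame and 19 mm lower. Press straight down here.
- roller_arm (a joint): Roller arm angle in rad, 0 at rest, growing as the roller is pressed down (0.1 is about 3.5 mm). Force: 3 N at first, about 7 N at 2 mm, then it falls as the switch snaps: clicked from 0.15 on (5 mm down, 3 to 4 N), under 2 N at 6.7 mm, then rising steeply. Beyond 0.285 (9.5 mm) is overtravel. Springs back when let go.
- spectrometer: Bystander: black box 100 x 75 x 45 mm, loose, on the other side of the unit from the switch. Origin at the centre of its underside.
- screw_case: Bystander: clear plastic case 60 x 45 x 22 mm, loose, between robot and unit. Origin at the centre of its underside.
- driver: Bystander: screwdriver, 150 mm, lying between robot and unit.
- post: Bystander: steel post 32 mm wide, 50 mm tall, standing loose on the unit's base plate, left of the lever (+y). Origin at the centre of its underside.
- lens_cell: Bystander: black lens cell 40 mm wide, 16 mm tall, lying loose on the unit's base plate, right of the lever (-y). Origin at the centre of its underside.
- carton: Bystander: cardboard box 90 x 60 x 50 mm, loose, behind the unit. Origin at the centre of its underside.

How it is judged (in metres and radians):
On the way, in this order (a step that is already met when the one before it is completed fails the run):
1. the roller switch is pressed until it clicks (value of joint roller_arm above 0.15 rad and value of joint lever below 0.4 rad), for 0.05 s.
2. the roller has sprung back and the lever stands in the float notch (value of joint roller_arm below 0.05 rad and value of joint lever above 0.72 rad), for 0.2 s.
At the end, for the whole second after the job is handed in: The lever rests in the float notch (lever angle 0.72 to 0.88 rad, still) and the roller arm has sprung back (under 0.05 rad) (all of step 2 and value of joint lever below 0.88 rad and velocity of joint lever between -0.05 and 0.05 rad/s); the robot touches nothing.
It fails at once if the roller switch is pressed into overtravel (roller arm beyond 0.285 rad) (value of joint roller_arm above 0.285 rad).
It fails at once if the lever is rammed (more than 40 N on it) (contact force between any of the fingers, the arm and lever above 40 N).
It fails at once if the rail above is struck (more than 10 N) (contact force between any of the fingers, the arm and rail above 10 N).
It fails at once if a bystander is moved by more than 30 mm (distance of any of spectrometer, screw_case, driver, post, lens_cell, carton from where it was at the start of the episode above 0.03 m).
It also fails if it takes over 70 s, if anything falls off the work surface, if the arm or the gripper's body presses on something with over 40 N, if the wrist force passes 120 N, or if a joint passes its speed limit or range.

## Working session

There is one attempt and no reset: what is moved stays moved. The work goes in short steps, Python scripts to look and compute and a tool call to move; the robot and the scene stay as the last step left them, time stands still between calls to the robot, and variables do not carry over. Pictures are saved under pics/ and viewed, at most 10 in all, crops included, and the job is handed in when it is done.

Besides the shell and the picture viewer there is one more tool, called after ">>>" as name([rows], argument=value, ...), one row to a line, values as JSON. move_arm: Moves the arm, as the interface text tells. Its arguments: {"type":"object","properties":{"targets":{"type":"array"},"squeeze":{"type":"number"}},"required":["targets"]}

```bash
ls; mkdir -p pics; cat > h.py <<'E'
import numpy as np, cv2
from cell import r
def cap(n):
    c=r.capture(n); np.savez('pics/%s.npz'%n,**{k:np.array(v) for k,v in c.items()})
    cv2.imwrite('pics/%s0.png'%n,c['color'][:,:,::-1]); return c
def cloud(c):
    h,w=c['range_z'].shape; f=h/2/np.tan(np.radians(c['vertical_fov'])/2)
    v,u=np.mgrid[:h,:w]; z=c['range_z']
    P=np.stack([(u-c['cx'])/f*z,-(v-c['cy'])/f*z,-z,np.ones_like(z)],-1)@np.array(c['cam_to_world']).T
    P=P[...,:3]; P[z==0]=np.nan; return P
E
python3 - <<'E'
from h import *
for n in('side','top'):
    c=cap(n); print(n,[k for k in c],c['vertical_fov'],c['cx'],c['cy'],np.round(c['cam_to_world'],3).tolist(),(c['range_z']==0).mean())
print(r.sense())
E
```

```text
pics
side ['color', 'range_z', 'vertical_fov', 'cx', 'cy', 'cam_to_world'] 52.691886239994695 317.3639673413898 196.15115433193841 [[-0.798, 0.316, -0.513, 51.236], [-0.602, -0.386, 0.699, 677.374], [0.023, 0.867, 0.498, 651.294], [0.0, 0.0, 0.0, 1.0]] 0.0040390625
top ['color', 'range_z', 'vertical_fov', 'cx', 'cy', 'cam_to_world'] 53.40783514775251 319.2844959775882 199.09563447936117 [[-0.005, 0.997, -0.077, 439.243], [-1.0, -0.005, 0.0, 19.667], [-0.0, 0.077, 0.997, 1221.594], [0.0, 0.0, 0.0, 1.0]] 0.00408203125
{'clock': 0.1, 'joints': array([ 1.07821075,  0.38375832,  0.043824  ,  1.59941725, -0.01788494,
        1.16119528, -0.04987926]), 'dq': array([-0.00026905, -0.00142443,  0.00031174, -0.00346083, -0.00038518,
        0.00043795,  0.00056036]), 'effort': array([ 2.26118776e-03, -4.34729862e+01,  1.02902446e+00, -2.50455379e+01,
        1.08755194e-02,  5.36573687e-03,  2.61120789e-06]), 'position': array([ 249.74648702, -599.36913434,  302.60894774]), 'eef_rot': array([-1.15484391e-03,  9.80568916e-01,  1.96171297e-01, -2.99454643e-04]), 'ft_force': array([ 0.76178015, -0.62026989,  0.33775919]), 'ft_torque': array([0.01703411, 0.02367653, 0.02963137]), 'grasp_force': 0.0, 'finger_gap': 85.34822538215539}
```

View pics/side0.png

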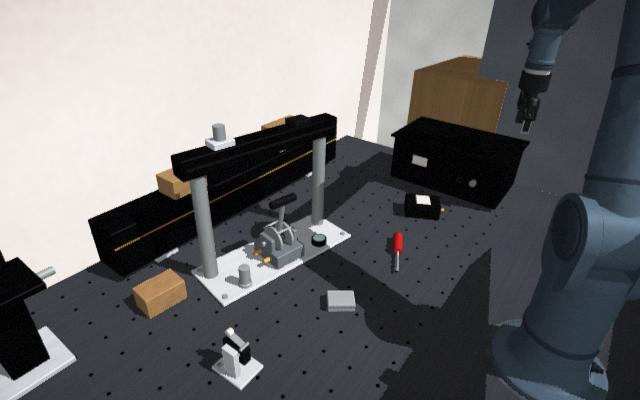

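View pics/top0.png

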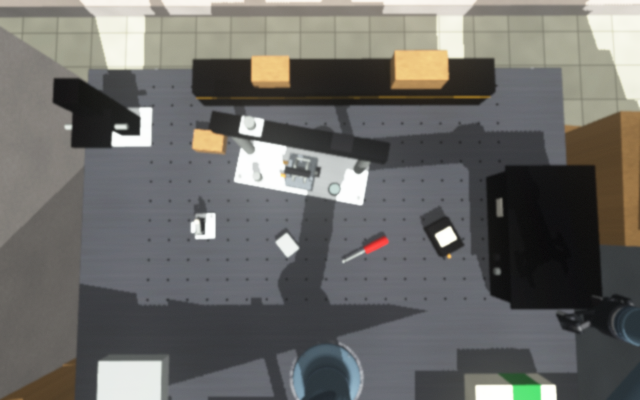

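The side view shows the roller at about (230,331), the handle at about (283,201), and the rail running from (175,160) to (337,125). In the top view, the switch is at (203,226) and the unit is around (300,172).

```bash
python3 - <<'E'
from h import *
ims=[]
for n in('side','top'):
    c=dict(np.load('pics/%s.npz'%n)); P=cloud(c); np.save('pics/P%s.npy'%n,P)
    col=c['color']
    boxes=dict(side=[(200,315,275,390),(240,180,320,280)],top=[(180,200,230,250),(270,140,340,200)])[n]
    for (a,b,d,e) in boxes: ims.append(cv2.resize(col[b:e,a:d],(400,300),interpolation=cv2.INTER_NEAREST)[:,:,::-1])
    # plane check
    q=P[np.isfinite(P[...,2])]; t=q[(abs(q[:,2])<8)&(q[:,0]>300)&(q[:,0]<550)&(abs(q[:,1])<300)]; print(n,'table z',np.median(t[:,2]))
    # plate: bright pixels z 3..14
    # rail: z 265..325
    X,Y,Z=P[...,0],P[...,1],P[...,2]
    m=(Z>305)&(Z<330)&(X>500)&(X<900)&(abs(Y)<400)
    if m.sum()>50:
        rect=cv2.minAreaRect(P[m][:,:2].astype(np.float32)); print('rail',m.sum(),np.median(Z[m]),rect)
    m=(Z>3)&(Z<14)&(X>450)&(X<900)&(abs(Y)<350)&(col.min(-1)>120)
    k=cv2.morphologyEx(m.astype(np.uint8),cv2.MORPH_OPEN,np.ones((3,3)));nl,l,s,ce=cv2.connectedComponentsWithStats(k)
    for i in range(1,nl):
        if s[i,4]>30: print('plate',s[i],np.median(Z[l==i]),cv2.minAreaRect(P[l==i][:,:2].astype(np.float32)))
cv2.imwrite('pics/crops.png',np.vstack([np.hstack(ims[:2]),np.hstack(ims[2:])]))
E
```

```text
side table z 0.8547393421167726
rail 2343 319.9994600760245 ((653.1334228515625, 67.22102355957031), (419.67828369140625, 49.995872497558594), 79.3689193725586)
plate [309 220  41  28 539] 8.925628664715532 ((568.883544921875, -89.6484603881836), (88.02383422851562, 120.1092300415039), 68.97186279296875)
plate [169 249   9   6  31] 8.430101456137436 ((828.4478149414062, 234.2386932373047), (26.052610397338867, 5.793911933898926), 87.41156005859375)
plate [ 197  248  105   58 2168] 8.600073891599493 ((639.1004638671875, 155.5742950439453), (229.24081420898438, 152.75750732421875), 79.8625717163086)
top table z -0.16392910151444084
rail 2915 319.654735256628 ((655.2129516601562, 66.13534545898438), (419.8433837890625, 46.14811706542969), 79.30155181884766)
plate [ 235  141  132   64 3807] 7.958553447022723 ((617.916015625, 73.8287353515625), (400.7796630859375, 135.54879760742188), 79.30720520019531)
```

View pics/crops.png

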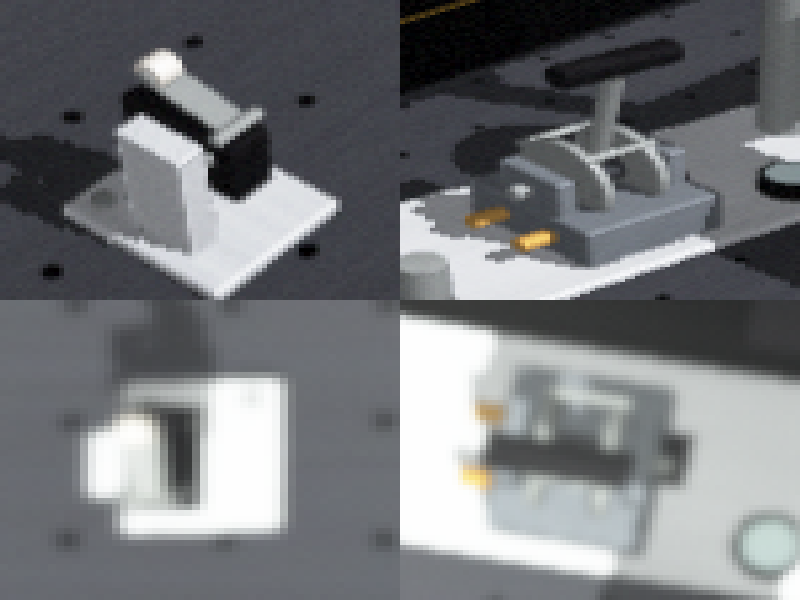

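```bash
python3 - <<'E'
from h import *
piv=np.array([612.7,74.3,0]); th=np.radians(-10.7); ex=np.array([np.cos(th),np.sin(th),0]); ey=np.array([-np.sin(th),np.cos(th),0])
for n in('side','top'):
    P=np.load('pics/P%s.npy'%n); col=np.load('pics/%s.npz'%n)['color'].astype(int)
    d=P-piv; U=np.stack([d@ex,d@ey,P[...,2]],-1)
    m=(U[...,2]>155)&(U[...,2]<200)&(abs(U[...,1])<60)&(U[...,0]>-90)&(U[...,0]<80)
    q=U[m]; print(n,'handle pts',m.sum(),'z pct',np.percentile(q[:,2],[2,50,90,98]).round(1),'x',np.percentile(q[:,0],[2,50,98]).round(1),'y',np.percentile(q[:,1],[1,50,99]).round(1))
    m2=(U[...,2]>105)&(U[...,2]<150)&(abs(U[...,1])<30)&(abs(U[...,0])<60); q=U[m2]; print(' stem',m2.sum(),q[::max(1,len(q)//8)].round(0).tolist())
    a=(slice(320,360),slice(215,262)) if n=='side' else (slice(208,245),slice(185,220))
    Q=P[a].reshape(-1,3); C=col[a].reshape(-1,3); hi=Q[:,2]>55
    print(' switch',hi.sum())
    if n=='top' or 1:
        o=np.argsort(-Q[:,2])[:40]
        for i in o: print('  ',Q[i].round(0),C[i])
E
```

```text
side handle pts 254 z pct [159.3 178.9 183.4 184.3] x [-32.6 -28.1 -16.8] y [-34.2   3.7  34.1]
 stem 75 [[-22.0, -4.0, 149.0], [-21.0, 4.0, 146.0], [-17.0, 4.0, 139.0], [-13.0, 4.0, 131.0], [-20.0, -2.0, 129.0], [-19.0, 3.0, 125.0], [-14.0, 5.0, 118.0], [-6.0, 2.0, 107.0], [-14.0, -3.0, 106.0]]
 switch 605
   [460. 372.  95.] [222 221 218]
   [465. 368.  95.] [221 218 211]
   [460. 370.  94.] [251 251 251]
   [463. 372.  94.] [218 214 210]
   [463. 369.  94.] [243 240 237]
   [459. 371.  94.] [251 250 251]
   [464. 366.  94.] [238 236 233]
   [462. 370.  94.] [245 243 241]
   [461. 364.  94.] [248 247 245]
   [463. 362.  94.] [223 219 215]
   [461. 367.  94.] [251 250 249]
   [465. 370.  94.] [223 219 213]
   [466. 364.  93.] [207 203 197]
   [465. 363.  93.] [231 230 225]
   [465. 372.  93.] [168 163 159]
   [459. 364.  93.] [250 249 248]
   [464. 364.  93.] [243 241 239]
   [460. 367.  93.] [252 252 252]
   [467. 370.  92.] [162 159 155]
   [463. 367.  92.] [248 246 244]
   [461. 365.  92.] [252 251 250]
   [463. 372.  92.] [162 160 158]
   [458. 365.  92.] [250 249 247]
   [461. 
[... 1346 characters left out ...]
  87.] [197 197 188]
   [471. 371.  87.] [204 201 192]
   [460. 363.  85.] [202 204 196]
   [468. 363.  85.] [149 149 142]
   [454. 369.  85.] [232 235 232]
   [457. 363.  85.] [200 204 198]
   [454. 363.  85.] [200 206 201]
   [451. 366.  83.] [227 231 227]
   [454. 372.  83.] [233 236 233]
   [449. 367.  83.] [227 231 228]
   [457. 370.  82.] [240 241 237]
   [446. 367.  82.] [227 231 228]
   [440. 367.  81.] [228 232 228]
   [457. 373.  81.] [242 243 239]
   [440. 361.  81.] [162 166 161]
   [446. 364.  81.] [207 213 207]
   [449. 364.  81.] [204 209 204]
   [457. 367.  80.] [232 234 229]
   [451. 373.  80.] [231 234 231]
   [449. 370.  80.] [230 234 231]
   [437. 370.  80.] [224 228 224]
```

```bash
cat >> h.py <<'E'
from scipy.spatial.transform import Rotation as R
def rot(s): q=s['eef_rot']; return R.from_quat([q[1],q[2],q[3],q[0]])
def plan(p,Rt=None):
    s=r.sense(); A=rot(s); d=A.inv().apply(np.array(p,float)-s['position'])/500
    w=(A.inv()*Rt).as_rotvec(degrees=True)/30 if Rt is not None else np.zeros(3)
    print('pos',s['position'].round(1),'q',s['joints'].round(2),'F',s['ft_force'].round(1)); print('shift',d.round(4),'turn',w.round(3))
def tool(yaw,tilt):  # tool y horizontal heading yaw (deg) when down; tilt leans tool z forward along heading
    h=np.array([np.cos(np.radians(yaw)),np.sin(np.radians(yaw)),0]); t=np.radians(tilt); k=np.array([0,0,1.])
    z=np.sin(t)*h-np.cos(t)*k; y=np.cos(t)*h+np.sin(t)*k; return R.from_matrix(np.stack([np.cross(y,z),y,z],1))
E
python3 - <<'E'
from h import *
P=np.load('pics/Ptop.npy').reshape(-1,3)
for x0,x1,y0,y1 in [(100,560,-500,450),(100,480,-800,-400),(430,520,300,420)]:
    m=(P[:,0]>x0)&(P[:,0]<x1)&(P[:,1]>y0)&(P[:,1]<y1); print(np.sort(P[m,2])[-5:])
Q=np.load('pics/Pside.npy')[320:390,200:275].reshape(-1,3)
m=(Q[:,2]>60)&(Q[:,1]>374); print('bracket',Q[m].min(0),Q[m].max(0))
print(tool(0,0).as_matrix(),rot(r.sense()).as_matrix().round(2))
plan([430,-250,340],tool(-38,0))
E
```

```text
[649.35191944 649.98958782 649.99166595 650.43807419 652.56450814]
[649.35191944 649.98958782 649.99166595 650.43807419 652.56450814]
[94.1258239  94.34824571 95.19069553 95.34441283 97.51566082]
bracket [422.99610407 374.00030653  60.07031291] [473.98042795 390.44999854  90.64176264]
[[ 0.  1.  0.]
 [ 1.  0.  0.]
 [ 0.  0. -1.]] [[ 0.92  0.38 -0.  ]
 [ 0.38 -0.92  0.  ]
 [-0.   -0.   -1.  ]]
pos [ 249.7 -599.4  302.6] q [ 1.08  0.38  0.04  1.6  -0.02  1.16 -0.05] F [ 0.8 -0.6  0.3]
shift [ 0.6016 -0.5064 -0.0737] turn [-0.005 -0.001 -0.979]
```

>>> move_arm([
  [-1,0,0,-0.074,0,0,0],
  [-1,0.09,-0.075,-0.074,0,0,-0.15],
  [-1,0.18,-0.15,-0.074,0,0,-0.3],
  [-1,0.27,-0.225,-0.074,0,0,-0.45],
  [-1,0.36,-0.3,-0.074,0,0,-0.6],
  [-1,0.45,-0.38,-0.074,0,0,-0.75],
  [-1,0.54,-0.45,-0.074,0,0,-0.9],
  [-1,0.6,-0.505,-0.074,0,0,-0.98],
])

```text
clock: 1.1
position: [430.8, -248.3, 340.6]
eef_rot: [-0.0, 0.898, 0.441, 0.0]
ft_force: [1.2, -0.5, 0.3]
finger_gap: -0.0
grasp_force: 0.0
```

```bash
python3 -c "
from h import *
plan([485,0,330],tool(-11,0))"
```

```text
pos [ 430.8 -248.3  340.6] q [ 0.7   0.07 -0.27  1.9   0.02  1.17 -0.24] F [ 1.2 -0.5  0.3]
shift [ 0.4593 -0.218   0.0215] turn [-0.001 -0.001 -0.89 ]
```

>>> move_arm([
  [-1,0.1,-0.05,0.005,0,0,-0.18],
  [-1,0.2,-0.1,0.01,0,0,-0.36],
  [-1,0.3,-0.15,0.015,0,0,-0.54],
  [-1,0.4,-0.19,0.02,0,0,-0.72],
  [-1,0.459,-0.218,0.0215,0,0,-0.89],
  [-1,0.459,-0.218,0.0215,0,0,-0.89],
])

```text
clock: 1.85
position: [485.2, -0.7, 330.0]
eef_rot: [-0.0, 0.771, 0.637, 0.0]
ft_force: [-0.2, -0.7, 0.2]
finger_gap: 0.0
grasp_force: 0.0
```

```bash
python3 -c "
from h import *
plan([463,367,200])"
```

```text
pos [485.2  -0.7 330. ] q [ 0.43  0.08 -0.53  1.93  0.04  1.15 -0.31] F [-0.2 -0.7  0.2]
shift [ 0.7137 -0.1826  0.2604] turn [0. 0. 0.]
```

>>> move_arm([
  [-1,0.1,-0.03,0.03,0,0,0],
  [-1,0.2,-0.06,0.06,0,0,0],
  [-1,0.31,-0.08,0.09,0,0,0],
  [-1,0.42,-0.11,0.12,0,0,0],
  [-1,0.53,-0.14,0.16,0,0,0],
  [-1,0.64,-0.17,0.21,0,0,0],
  [-1,0.714,-0.183,0.26,0,0,0],
  [-1,0.714,-0.183,0.26,0,0,0],
])

```text
clock: 2.85
position: [463.9, 365.1, 197.1]
eef_rot: [-0.001, 0.772, 0.635, -0.002]
ft_force: [0.1, 0.3, 0.3]
finger_gap: 0.0
grasp_force: 0.0
```

```bash
python3 - <<'E'
from h import *
plan([463,367,170]); print(r.finger_overhang)
c=cap('side'); o=c['color'][280:390,180:310]
cv2.imwrite('pics/s1.png',cv2.resize(o,None,fx=5,fy=5)[:,:,::-1])
P=cloud(c); Q=P[300:345,215:262].reshape(-1,3); 
m=(Q[:,2]>115)&(Q[:,2]<150); print('tip',m.sum(),Q[m].min(0),Q[m].max(0),np.percentile(Q[m,2],[1,5]))
m=(Q[:,2]>86)&(Q[:,2]<110); print('roller',Q[m].min(0),Q[m].max(0), np.sort(Q[m,2])[-8:])
E
```

```text
pos [463.9 365.1 197.1] q [-0.18  0.49 -0.69  1.8   0.36  0.99 -1.21] F [0.1 0.3 0.3]
shift [ 0.0035 -0.0023  0.0543] turn [0. 0. 0.]
72.6
tip 125 [447.139412   354.17261926 124.96853954] [471.18343975 376.64767566 149.84793859] [125.49463665 129.4424344 ]
roller [455.51954417 361.53514017  86.3892685 ] [469.12484047 374.02860068  95.39338156] [93.11741545 93.46760628 93.4681215  93.83463474 94.05536893 94.45838709
 94.62496958 95.39338156]
```

View pics/s1.png

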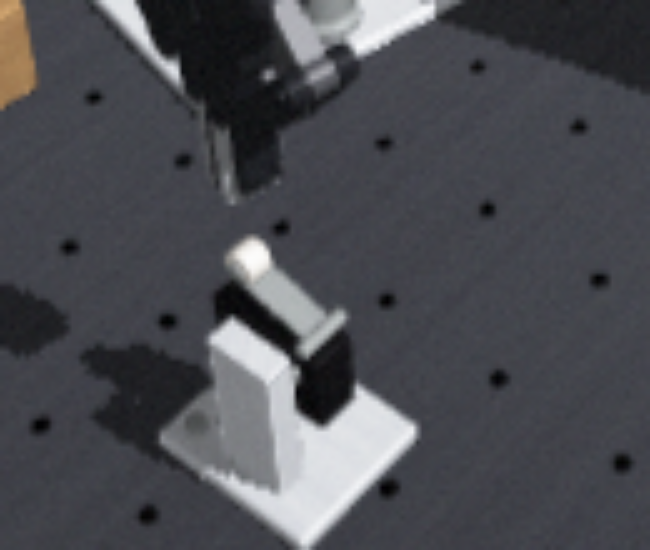

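The fingertips sit just above the roller: tip at about (235,200) and roller at about (248,258) in the crop. I'll come down to about 3 mm above it, then go in small steps.

>>> move_arm([
  [-1,0.003,-0.002,0.02,0,0,0],
  [-1,0.003,-0.002,0.04,0,0,0],
  [-1,0.003,-0.002,0.05,0,0,0],
  [-1,0.003,-0.002,0.05,0,0,0],
  [-1,0.003,-0.002,0.05,0,0,0],
])

```text
clock: 3.52
position: [464.7, 366.1, 175.5]
eef_rot: [0.0, 0.773, 0.634, 0.0]
ft_force: [0.4, 0.3, -0.7]
finger_gap: -0.1
grasp_force: 0.0
```

>>> move_arm([
  [-1,0,0,0.004,0,0,0],
  [-1,0,0,0.008,0,0,0],
  [-1,0,0,0.008,0,0,0],
])

```text
clock: 3.9
position: [464.4, 366.0, 170.9]
eef_rot: [-0.0, 0.773, 0.634, -0.0]
ft_force: [0.4, -0.2, 0.5]
finger_gap: -0.4
grasp_force: 0.0
```

>>> move_arm([
  [-1,0,0,0.004,0,0,0],
  [-1,0,0,0.004,0,0,0],
])

```text
clock: 4.15
position: [464.4, 366.0, 168.9]
eef_rot: [0.0, 0.773, 0.634, -0.0]
ft_force: [0.7, -0.0, 0.2]
finger_gap: 0.1
grasp_force: 0.0
```

>>> move_arm([
  [-1,0,0,0.004,0,0,0],
  [-1,0,0,0.004,0,0,0],
])

```text
clock: 4.4
position: [464.4, 366.0, 166.9]
eef_rot: [-0.0, 0.773, 0.634, -0.0]
ft_force: [-0.2, -0.1, -0.1]
finger_gap: -0.2
grasp_force: 0.0
```

>>> move_arm([
  [-1,0,0,0.002,0,0,0],
  [-1,0,0,0.002,0,0,0],
])

```text
clock: 4.65
position: [464.6, 366.2, 166.4]
eef_rot: [0.0, 0.773, 0.634, 0.0]
ft_force: [-0.6, -0.1, 2.6]
finger_gap: 0.1
grasp_force: 0.7
```

>>> move_arm([
  [-1,0,0,0.002,0,0,0],
  [-1,0,0,0.002,0,0,0],
])

```text
clock: 4.9
position: [464.9, 366.3, 165.7]
eef_rot: [0.0, 0.773, 0.634, 0.0]
ft_force: [-0.9, -1.1, 4.3]
finger_gap: 0.1
grasp_force: 2.2
```

>>> move_arm([
  [-1,0,0,0.002,0,0,0],
  [-1,0,0,0.002,0,0,0],
])

```text
clock: 5.15
position: [465.2, 366.3, 164.9]
eef_rot: [0.0, 0.773, 0.634, 0.001]
ft_force: [-0.8, -0.8, 5.3]
finger_gap: -0.2
grasp_force: 3.0
```

>>> move_arm([
  [-1,0,0,0.003,0,0,0],
  [-1,0,0,0.005,0,0,0],
  [-1,0,0,0.005,0,0,0],
])

```text
clock: 5.52
position: [466.0, 366.3, 162.7]
eef_rot: [0.001, 0.773, 0.634, 0.002]
ft_force: [0.6, -1.6, 5.9]
finger_gap: 0.2
grasp_force: 2.9
```

>>> move_arm([
  [-1,0,0,0.002,0,0,0],
  [-1,0,0,0.002,0,0,0],
])

```text
clock: 5.78
position: [466.3, 366.2, 161.5]
eef_rot: [0.001, 0.773, 0.634, 0.002]
ft_force: [2.8, -1.0, 4.7]
finger_gap: -0.2
grasp_force: 2.3
```

>>> move_arm([
  [-1,0,0,0.002,0,0,0],
  [-1,0,0,0.002,0,0,0],
])

```text
clock: 6.02
position: [464.2, 366.2, 159.3]
eef_rot: [-0.0, 0.773, 0.634, -0.0]
ft_force: [1.2, -1.0, 2.0]
finger_gap: 0.2
grasp_force: 1.2
```

Force is down to 2.0 N at about 7 mm, so the switch has clicked. Releasing.

>>> move_arm([
  [-1,0,0,-0.05,0,0,0],
  [-1,0,0,-0.15,0,0,0],
  [-1,0,0,-0.25,0,0,0],
  [-1,0,0,-0.25,0,0,0],
])

```text
clock: 6.52
position: [464.4, 368.5, 288.2]
eef_rot: [-0.001, 0.773, 0.635, 0.003]
ft_force: [0.5, 0.6, -0.4]
finger_gap: -0.1
grasp_force: 0.0
```

```bash
cat >> h.py <<'E'
piv=np.array([612.7,74.3,0]); th=np.radians(-10.7); ex=np.array([np.cos(th),np.sin(th),0]); ey=np.array([-np.sin(th),np.cos(th),0]); k=np.array([0,0,1.])
def tcp(ux,uz,tilt,uy=0): # tip at unit coords -> TCP
    t=np.radians(tilt); return piv+ux*ex+uy*ey+uz*k-72.6*(np.sin(t)*ex-np.cos(t)*k)
E
python3 - <<'E'
from h import *
print(tcp(-70,210,50)); plan([480,160,285],tool(-10.7,25))
E
```

```text
[489.26926398  97.62247969 256.66638046]
pos [464.4 368.5 288.2] q [-0.14  0.38 -0.74  1.73  0.28  1.13 -1.15] F [ 0.5  0.6 -0.4]
shift [-0.403   0.1115  0.0047] turn [-0.827 -0.006 -0.019]
```

>>> move_arm([
  [-1,-0.08,0.02,0,-0.14,0,0],
  [-1,-0.16,0.04,0,-0.28,0,0],
  [-1,-0.24,0.06,0,-0.42,0,0],
  [-1,-0.32,0.08,0,-0.56,0,0],
  [-1,-0.4,0.11,0.004,-0.7,0,0],
  [-1,-0.403,0.111,0.004,-0.83,0,-0.02],
  [-1,-0.403,0.111,0.004,-0.83,0,-0.02],
])

```text
clock: 7.4
position: [476.9, 156.6, 279.8]
eef_rot: [0.166, 0.752, 0.624, 0.134]
ft_force: [-0.9, 0.2, -0.5]
finger_gap: 0.1
grasp_force: 0.0
```

```bash
python3 - <<'E'
from h import *
plan(tcp(-75,215,50),tool(-10.7,50))
E
```

```text
pos [476.9 156.6 279.8] q [ 0.11  0.01 -0.64  2.15  0.46  0.7  -1.03] F [-0.9  0.2 -0.5]
shift [-0.1112  0.0176  0.0485] turn [-0.847  0.008  0.007]
```

>>> move_arm([
  [-1,-0.03,0,0.01,-0.14,0,0],
  [-1,-0.05,0,0.02,-0.28,0,0],
  [-1,-0.07,0.01,0.03,-0.42,0,0],
  [-1,-0.09,0.01,0.04,-0.56,0,0],
  [-1,-0.11,0.018,0.0485,-0.7,0,0],
  [-1,-0.111,0.018,0.0485,-0.847,0,0],
  [-1,-0.111,0.018,0.0485,-0.847,0,0],
  [-1,-0.111,0.018,0.0485,-0.847,0,0],
])

```text
clock: 8.4
position: [487.4, 100.3, 264.4]
eef_rot: [0.327, 0.697, 0.578, 0.27]
ft_force: [1.0, -0.1, -0.5]
finger_gap: 0.0
grasp_force: 0.0
```

```bash
python3 - <<'E'
from h import *
plan(tcp(-60,195,50),tool(-10.7,50))
c=cap('side'); cv2.imwrite('pics/s2.png',cv2.resize(c['color'][90:310,150:450],None,fx=2.5,fy=2.5)[:,:,::-1])
E
```

```text
pos [487.4 100.3 264.4] q [ 0.14 -0.03 -0.67  2.4   1.51  0.52 -2.03] F [ 1.  -0.1 -0.5]
shift [-0.0046 -0.0191  0.048 ] turn [0.007 0.002 0.003]
```

View pics/s2.png

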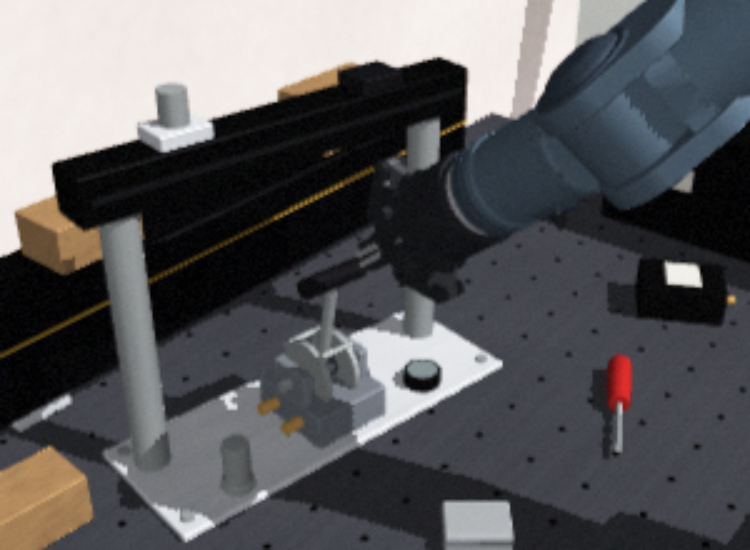

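The tool is leaned back 50° behind the handle and clear of the rail. The tips are at about (365,245) and the handle at about (340,277) in the crop. Next are the waypoints along the handle's arc.

```bash
python3 - <<'E'
from h import *
s=r.sense(); A=rot(s); t=np.radians(50); d=np.array([np.sin(t),-np.cos(t)])
for f in [-.30,-.2,-.1,0,.05,.1,.15,.2,.25,.3,.35,.4,.45,.5]:
    g=10 if f>-.25 else 30
    ff=max(f,-.2); b=np.array([115*np.sin(ff),60+115*np.cos(ff)])-g*d
    print(f,(A.inv().apply(tcp(b[0],b[1],50)-s['position'])/500).round(4),tcp(b[0],b[1],50).round(1))
E
```

```text
-0.3 [-0.0046 -0.0067  0.0737] [513.   93.1 238.7]
-0.2 [-0.0045 -0.0068  0.1137] [528.1  90.3 225.8]
-0.1 [-0.0045  0.0103  0.129 ] [539.2  88.2 227.5]
0 [-0.0045  0.0259  0.1459] [550.5  86.  228.1]
0.05 [-0.0045  0.033   0.1549] [556.2  85.  228. ]
0.1 [-0.0045  0.0397  0.1643] [561.8  83.9 227.5]
0.15 [-0.0045  0.0459  0.174 ] [567.4  82.9 226.8]
0.2 [-0.0045  0.0516  0.184 ] [573.   81.8 225.8]
0.25 [-0.0045  0.0568  0.1943] [578.5  80.8 224.5]
0.3 [-0.0045  0.0615  0.2048] [583.9  79.7 223. ]
0.35 [-0.0045  0.0656  0.2155] [589.3  78.7 221.1]
0.4 [-0.0045  0.0692  0.2264] [594.5  77.7 219. ]
0.45 [-0.0045  0.0723  0.2375] [599.7  76.8 216.6]
0.5 [-0.0045  0.0747  0.2487] [604.7  75.8 214. ]
```

>>> move_arm([
  [-1,-0.004,-0.007,0.04,0,0,0],
  [-1,-0.004,-0.007,0.074,0,0,0],
  [-1,-0.0045,-0.007,0.095,0,0,0],
  [-1,-0.0045,-0.007,0.105,0,0,0],
  [-1,-0.0045,-0.007,0.105,0,0,0],
])

```text
clock: 9.07
position: [524.7, 90.3, 228.4]
eef_rot: [0.328, 0.697, 0.578, 0.27]
ft_force: [-0.5, -0.3, 1.3]
finger_gap: 0.4
grasp_force: 0.0
```

>>> move_arm([
  [-1,0,0,0.004,0,0,0],
  [-1,0,0.005,0.01,0,0,0],
  [-1,0,0.0085,0.016,0,0,0],
  [-1,0,0.017,0.024,0,0,0],
  [-1,0,0.025,0.032,0,0,0],
  [-1,0,0.033,0.041,0,0,0],
  [-1,0,0.033,0.041,0,0,0],
])

```text
clock: 9.95
position: [551.2, 85.4, 228.8]
eef_rot: [0.328, 0.697, 0.577, 0.271]
ft_force: [-0.1, 0.5, -0.9]
finger_gap: -0.1
grasp_force: 0.0
```

```bash
python3 - <<'E'
from h import *
print(r.sense()['joints'].round(2))
c=cap('side'); cv2.imwrite('pics/s3.png',cv2.resize(c['color'][120:280,210:370],None,fx=3.7,fy=3.7)[:,:,::-1])
E
```

```text
[ 0.16  0.18 -0.62  2.32  1.79  0.56 -2.18]
```

View pics/s3.png

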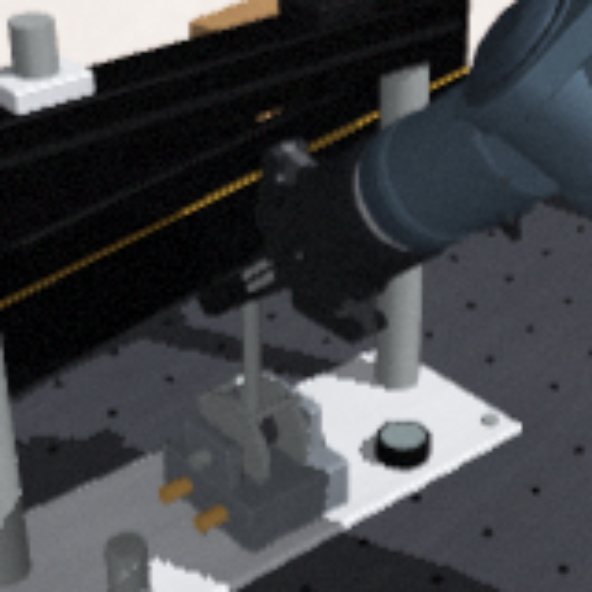

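The lever now stands upright, with the handle at about (235,290) against the fingertips. I'll keep following the arc into the detent.

>>> move_arm([
  [-1,0,0.007,0.009,0,0,0],
  [-1,0,0.0138,0.0184,0,0,0],
  [-1,0,0.02,0.028,0,0,0],
  [-1,0,0.0257,0.038,0,0,0],
  [-1,0,0.0257,0.038,0,0,0],
])

```text
clock: 10.62
position: [573.0, 81.3, 226.8]
eef_rot: [0.329, 0.696, 0.578, 0.271]
ft_force: [-10.4, -0.1, 12.5]
finger_gap: -0.5
grasp_force: 7.5
```

>>> move_arm([
  [-1,0,0.005,0.01,0,0,0],
  [-1,0,0.01,0.021,0,0,0],
  [-1,0,0.01,0.021,0,0,0],
])

```text
clock: 11.0
position: [584.7, 79.2, 224.7]
eef_rot: [0.33, 0.696, 0.577, 0.271]
ft_force: [-8.0, -0.4, 11.4]
finger_gap: -0.3
grasp_force: 7.0
```

>>> move_arm([
  [-1,0,0.004,0.0107,0,0,0],
  [-1,0,0.0077,0.0216,0,0,0],
  [-1,0,0.0077,0.0216,0,0,0],
])

```text
clock: 11.38
position: [595.8, 77.0, 220.2]
eef_rot: [0.329, 0.696, 0.577, 0.271]
ft_force: [-0.6, -0.7, 2.4]
finger_gap: -0.2
grasp_force: 1.0
```

Force is nearly gone, so the lever is at the crest. One small step more.

>>> move_arm([
  [-1,0,0.003,0.011,0,0,0],
  [-1,0,0.005,0.018,0,0,0],
  [-1,0,0.005,0.018,0,0,0],
])

```text
clock: 11.75
position: [602.3, 75.0, 213.7]
eef_rot: [0.327, 0.697, 0.578, 0.27]
ft_force: [-0.3, 0.3, -0.4]
finger_gap: -0.1
grasp_force: 0.0
```

```bash
python3 - <<'E'
from h import *
c=cap('side'); cv2.imwrite('pics/s4.png',cv2.resize(c['color'][120:280,210:370],None,fx=3.7,fy=3.7)[:,:,::-1])
E
```

```text
(no output)
```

View pics/s4.png

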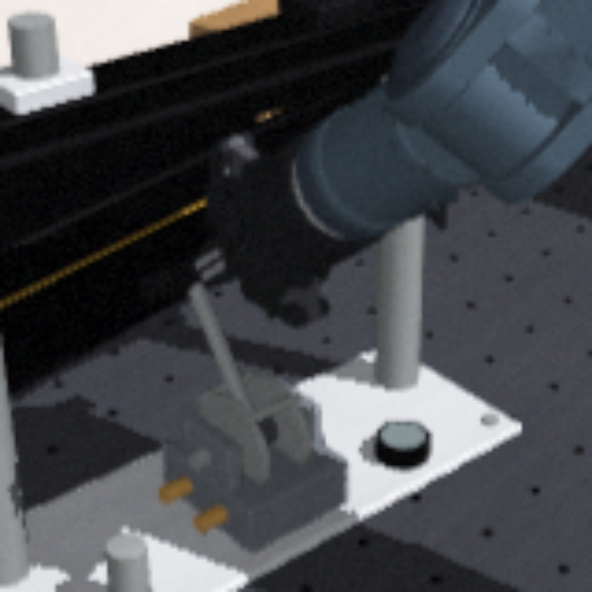

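The lever has jumped ahead: the stem leans from (240,400) to (200,290), and the fingertips at (210,265) carry no force. I'll retreat along the tool axis and measure the final lean.

>>> move_arm([
  [-1,0,0,-0.04,0,0,0],
  [-1,0,0,-0.1,0,0,0],
  [-1,0,0,-0.16,0,0,0],
  [-1,0,0,-0.22,0,0,0],
  [-1,0,0,-0.22,0,0,0],
  [-1,0,0,-0.22,0,0,0],
])

```text
clock: 12.55
position: [519.6, 91.0, 285.0]
eef_rot: [0.328, 0.697, 0.578, 0.27]
ft_force: [-0.0, 0.2, -0.1]
finger_gap: 0.2
grasp_force: 0.0
```

```bash
python3 - <<'E'
from h import *
s=r.sense(); print(s['position'].round(0),s['ft_force'].round(1),s['dq'].round(3))
c=cap('side'); cv2.imwrite('pics/s5.png',cv2.resize(c['color'][120:390,180:450],None,fx=2.2,fy=2.2)[:,:,::-1])
P=cloud(c); D=P-piv; U=np.stack([D@ex,D@ey,P[...,2]],-1)
m=(U[...,2]>105)&(U[...,2]<145)&(abs(U[...,1])<9)&(abs(U[...,0]-40)<60); q=U[m]
print(m.sum()); print(q[::max(1,len(q)//10)].round(0).tolist())
m=(U[...,2]>145)&(U[...,2]<180)&(abs(U[...,1])<40)&(U[...,0]>20)&(U[...,0]<110); q=U[m]; print(m.sum(),np.percentile(q,[5,50,95],axis=0).round(0).tolist())
Q=P[315:345,215:262].reshape(-1,3); print('roller top',np.sort(Q[Q[:,2]>80][:,2])[-8:].round(1))
E
```

```text
[520.  91. 285.] [-0.   0.2 -0.1] [ 0.004  0.023  0.006 -0.004 -0.004 -0.001  0.004]
92
[[60.0, 4.0, 142.0], [56.0, 4.0, 138.0], [46.0, -4.0, 137.0], [45.0, 0.0, 133.0], [43.0, 5.0, 130.0], [42.0, 5.0, 125.0], [34.0, -1.0, 123.0], [35.0, 2.0, 118.0], [30.0, 2.0, 115.0], [34.0, 3.0, 108.0], [25.0, -2.0, 107.0]]
225 [[55.0, -31.0, 148.0], [59.0, 3.0, 159.0], [68.0, 34.0, 165.0]]
roller top [93.4 93.6 93.7 93.8 94.1 94.2 94.6 96. ]
```

View pics/s5.png

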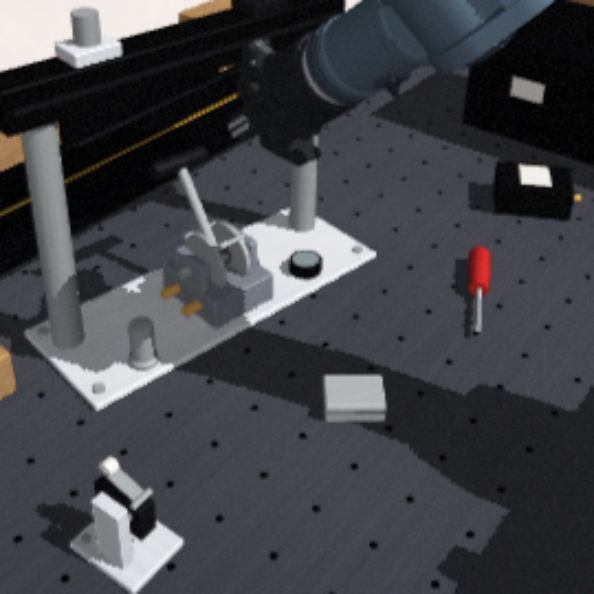

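The handle is at about (65,155) mm in the unit's frame, a lean of about 0.6, which is the notch. The roller is back at 94 mm, the robot is clear and the bystanders haven't moved.

```bash
python3 -c "
from cell import r
print(r.sign_off())"
```

```text
the job is handed in; nothing more can be done
None
```

The switch was clicked (about 7 mm of press, no overtravel) and sprang back, the lever measures as sitting in the float notch with the arm clear, and the job is handed in; no verdict came back.

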